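# Show which bottle is out of the rack and where it goes

### The job

One dropper bottle was left out on the desk and its ring in the bottle rack is empty; show a colleague the mistake by pointing straight down with the fingertips from two or three centimetres above. First point at the nozzle of the bottle that stands outside the rack for a good two seconds, then at the middle of the empty ring for as long, and finish while still pointing there. Touch neither the bottles nor the rack nor the jar, tape roll, cup and white bottle beside them, and keep well above the bottles in the rack so that none of them is pointed at by mistake.

Things in the scene. Friction and masses are not known exactly. Their poses are not given: they have to be found in the camera images.
- rack: bottle rack fixed to the desk: an aluminium rail 300 mm long and 22 mm high; in front of it (towards the robot) four equal grey holder rings stand in a row, 76 mm apart. Origin on the desk, in the middle of the row of rings; its y axis runs along the row, and the rail lies 34 mm behind the row along +x
- ring_0: one of the four holder rings of the rack (grey, outer diameter 42 mm, inner 32 mm, 28 mm high, open right through to the desk); origin at the centre of its underside, on the desk, z up. Three rings hold a bottle and one is empty; where in the row the empty one is changes from start to start, whatever the number of the ring
- ring_1: one of the four holder rings of the rack (grey, outer diameter 42 mm, inner 32 mm, 28 mm high, open right through to the desk); origin at the centre of its underside, on the desk, z up. Three rings hold a bottle and one is empty; where in the row the empty one is changes from start to start, whatever the number of the ring
- ring_2: one of the four holder rings of the rack (grey, outer diameter 42 mm, inner 32 mm, 28 mm high, open right through to the desk); origin at the centre of its underside, on the desk, z up. Three rings hold a bottle and one is empty; where in the row the empty one is changes from start to start, whatever the number of the ring
- ring_3: one of the four holder rings of the rack (grey, outer diameter 42 mm, inner 32 mm, 28 mm high, open right through to the desk); origin at the centre of its underside, on the desk, z up. Three rings hold a bottle and one is empty; where in the row the empty one is changes from start to start, whatever the number of the ring
- bottle_0: one of the four upright dropper bottles of equal shape (26 mm diameter, 74 mm high, white pointed nozzle, about 25 g, loose); origin at the centre of its underside, on the desk, z up along its axis; the tip of the nozzle is 74 mm above that. Three stand in rings; one stands on the open desk, nearer to the robot than the rack and some way from every ring. Which one it is changes from start to start, and its paint colour means nothing
- bottle_1: one of the four upright dropper bottles of equal shape (26 mm diameter, 74 mm high, white pointed nozzle, about 25 g, loose); origin at the centre of its underside, on the desk, z up along its axis; the tip of the nozzle is 74 mm above that. Three stand in rings; one stands on the open desk, nearer to the robot than the rack and some way from every ring. Which one it is changes from start to start, and its paint colour means nothing
- bottle_2: one of the four upright dropper bottles of equal shape (26 mm diameter, 74 mm high, white pointed nozzle, about 25 g, loose); origin at the centre of its underside, on the desk, z up along its axis; the tip of the nozzle is 74 mm above that. Three stand in rings; one stands on the open desk, nearer to the robot than the rack and some way from every ring. Which one it is changes from start to start, and its paint colour means nothing
- bottle_3: one of the four upright dropper bottles of equal shape (26 mm diameter, 74 mm high, white pointed nozzle, about 25 g, loose); origin at the centre of its underside, on the desk, z up along its axis; the tip of the nozzle is 74 mm above that. Three stand in rings; one stands on the open desk, nearer to the robot than the rack and some way from every ring. Which one it is changes from start to start, and its paint colour means nothing
- paint_jar: paint jar with a screw cap, 35 mm diameter, 49 mm high; bystander, loose on the desk; origin at the centre of its underside
- tape_roll: roll of masking tape lying flat, 68 mm diameter, 18 mm high; bystander, loose on the desk; origin at the centre of its underside
- mixing_cup: small open metal mixing cup, 36 mm diameter, 18 mm high; bystander, loose on the desk; origin at the centre of its underside
- white_bottle: plump white bottle, 42 mm diameter, 70 mm high; bystander, loose on the desk; origin at the centre of its underside

How it is judged:
On the way, in this order (a step that is already met when the one before it is completed fails the run):
1. the fingertips point from just above at the bottle outside the rack and stay there (((horizontal distance between bottle_0 and ring_0 above 0.03 m and horizontal distance between bottle_0 and ring_1 above 0.03 m and horizontal distance between bottle_0 and ring_2 above 0.03 m and horizontal distance between bottle_0 and ring_3 above 0.03 m and horizontal distance between the grasp point and bottle_0 below 0.025 m and z of the grasp point in the frame of bottle_0 between 0.086 and 0.149 m) or (horizontal distance between bottle_1 and ring_0 above 0.03 m and horizontal distance between bottle_1 and ring_1 above 0.03 m and horizontal distance between bottle_1 and ring_2 above 0.03 m and horizontal distance between bottle_1 and ring_3 above 0.03 m and horizontal distance between the grasp point and bottle_1 below 0.025 m and z of the grasp point in the frame of bottle_1 between 0.086 and 0.149 m) or (horizontal distance between bottle_2 and ring_0 above 0.03 m and horizontal distance between bottle_2 and ring_1 above 0.03 m and horizontal distance between bottle_2 and ring_2 above 0.03 m and horizontal distance between bottle_2 and ring_3 above 0.03 m and horizontal distance between the grasp point and bottle_2 below 0.025 m and z of the grasp point in the frame of bottle_2 between 0.086 and 0.149 m) or (horizontal distance between bottle_3 and ring_0 above 0.03 m and horizontal distance between bottle_3 and ring_1 above 0.03 m and horizontal distance between bottle_3 and ring_2 above 0.03 m and horizontal distance between bottle_3 and ring_3 above 0.03 m and horizontal distance between the grasp point and bottle_3 below 0.025 m and z of the grasp point in the frame of bottle_3 between 0.086 and 0.149 m))), for 1.5 s.
2. then the fingertips point from just above at the empty ring and stay there (((horizontal distance between each of bottle_0, bottle_1, bottle_2, bottle_3 and ring_0 above 0.03 m and horizontal distance between the grasp point and ring_0 below 0.025 m and z of the grasp point in the frame of ring_0 between 0.04 and 0.103 m) or (horizontal distance between each of bottle_0, bottle_1, bottle_2, bottle_3 and ring_1 above 0.03 m and horizontal distance between the grasp point and ring_1 below 0.025 m and z of the grasp point in the frame of ring_1 between 0.04 and 0.103 m) or (horizontal distance between each of bottle_0, bottle_1, bottle_2, bottle_3 and ring_2 above 0.03 m and horizontal distance between the grasp point and ring_2 below 0.025 m and z of the grasp point in the frame of ring_2 between 0.04 and 0.103 m) or (horizontal distance between each of bottle_0, bottle_1, bottle_2, bottle_3 and ring_3 above 0.03 m and horizontal distance between the grasp point and ring_3 below 0.025 m and z of the grasp point in the frame of ring_3 between 0.04 and 0.103 m))), for 1.5 s.
At the end, for the whole second after the job is handed in: The fingertips still point at the empty ring: the point between the finger pads (some 19 mm behind the tips) is within 25 mm sideways of the ring's axis and 12 to 75 mm above its rim. Every bottle and bystander is at rest within 10 mm of where it stood (((horizontal distance between each of bottle_0, bottle_1, bottle_2, bottle_3 and ring_0 above 0.03 m and horizontal distance between the grasp point and ring_0 below 0.025 m and z of the grasp point in the frame of ring_0 between 0.04 and 0.103 m) or (horizontal distance between each of bottle_0, bottle_1, bottle_2, bottle_3 and ring_1 above 0.03 m and horizontal distance between the grasp point and ring_1 below 0.025 m and z of the grasp point in the frame of ring_1 between 0.04 and 0.103 m) or (horizontal distance between each of bottle_0, bottle_1, bottle_2, bottle_3 and ring_2 above 0.03 m and horizontal distance between the grasp point and ring_2 below 0.025 m and z of the grasp point in the frame of ring_2 between 0.04 and 0.103 m) or (horizontal distance between each of bottle_0, bottle_1, bottle_2, bottle_3 and ring_3 above 0.03 m and horizontal distance between the grasp point and ring_3 below 0.025 m and z of the grasp point in the frame of ring_3 between 0.04 and 0.103 m)) and linear speed of each of bottle_0, bottle_1, bottle_2, bottle_3, paint_jar, tape_roll, mixing_cup, white_bottle below 0.02 m/s and distance of each of bottle_0, bottle_1, bottle_2, bottle_3, paint_jar, tape_roll, mixing_cup, white_bottle from where it was at the start of the episode below 0.01 m); the robot touches nothing.
It fails at once if the fingers touch a bottle, the rack or a bystander (contact force between the fingers and bottle_0 above 0.3 N or contact force between the fingers and bottle_1 above 0.3 N or contact force between the fingers and bottle_2 above 0.3 N or contact force between the fingers and bottle_3 above 0.3 N or contact force between the fingers and paint_jar above 0.3 N or contact force between the fingers and tape_roll above 0.3 N or contact force between the fingers and mixing_cup above 0.3 N or contact force between the fingers and white_bottle above 0.3 N or contact force between the fingers and rack above 0.3 N or contact force between the fingers and ring_0 above 0.3 N or contact force between the fingers and ring_1 above 0.3 N or contact force between the fingers and ring_2 above 0.3 N or contact force between the fingers and ring_3 above 0.3 N).
It fails at once if the arm touches a bottle, the rack or a bystander (contact force between the arm and bottle_0 above 0.3 N or contact force between the arm and bottle_1 above 0.3 N or contact force between the arm and bottle_2 above 0.3 N or contact force between the arm and bottle_3 above 0.3 N or contact force between the arm and paint_jar above 0.3 N or contact force between the arm and tape_roll above 0.3 N or contact force between the arm and mixing_cup above 0.3 N or contact force between the arm and white_bottle above 0.3 N or contact force between the arm and rack above 0.3 N or contact force between the arm and ring_0 above 0.3 N or contact force between the arm and ring_1 above 0.3 N or contact force between the arm and ring_2 above 0.3 N or contact force between the arm and ring_3 above 0.3 N).
It fails at once if a bottle or bystander is moved by more than 10 mm, lifted or tipped (distance of any of bottle_0, bottle_1, bottle_2, bottle_3, paint_jar, tape_roll, mixing_cup, white_bottle from where it was at the start of the episode above 0.01 m or angle between any of bottle_0, bottle_1, bottle_2, bottle_3, paint_jar, tape_roll, mixing_cup, white_bottle's own z axis and vertical above 0.2 rad).
It fails at once if the robot points at a bottle that stands in the rack (pad point within 15 mm of its axis and less than 55 mm above its nozzle) ((not (horizontal distance between bottle_0 and ring_0 above 0.03 m and horizontal distance between bottle_0 and ring_1 above 0.03 m and horizontal distance between bottle_0 and ring_2 above 0.03 m and horizontal distance between bottle_0 and ring_3 above 0.03 m) and horizontal distance between the grasp point and bottle_0 below 0.015 m and z of the grasp point in the frame of bottle_0 between 0.074 and 0.129 m) or (not (horizontal distance between bottle_1 and ring_0 above 0.03 m and horizontal distance between bottle_1 and ring_1 above 0.03 m and horizontal distance between bottle_1 and ring_2 above 0.03 m and horizontal distance between bottle_1 and ring_3 above 0.03 m) and horizontal distance between the grasp point and bottle_1 below 0.015 m and z of the grasp point in the frame of bottle_1 between 0.074 and 0.129 m) or (not (horizontal distance between bottle_2 and ring_0 above 0.03 m and horizontal distance between bottle_2 and ring_1 above 0.03 m and horizontal distance between bottle_2 and ring_2 above 0.03 m and horizontal distance between bottle_2 and ring_3 above 0.03 m) and horizontal distance between the grasp point and bottle_2 below 0.015 m and z of the grasp point in the frame of bottle_2 between 0.074 and 0.129 m) or (not (horizontal distance between bottle_3 and ring_0 above 0.03 m and horizontal distance between bottle_3 and ring_1 above 0.03 m and horizontal distance between bottle_3 and ring_2 above 0.03 m and horizontal distance between bottle_3 and ring_3 above 0.03 m) and horizontal distance between the grasp point and bottle_3 below 0.015 m and z of the grasp point in the frame of bottle_3 between 0.074 and 0.129 m)).
It also fails if it takes over 50 s, if anything falls off the work surface, if the arm or the gripper's body presses on something with over 40 N, if the wrist force passes 120 N, or if a joint passes its speed limit or range.

### The arm

A 7-joint arm with a two-finger parallel gripper is mounted at the origin on a cart in front of the work surface, level with it; the furniture and walls round the work are solid. World frame = base frame: x ahead of the robot, y to its left, z up, the work surface at z = 0. Lengths are in m, angles in rad, forces in N, time in s.
With the tool pointing down it reaches from about 0.425 to 0.925 m from the base axis. Payload 6.8 kg.
Tool frame: the origin (TCP) lies midway between the tips of the shut fingers; the grasp point (between the pads) lies 19 mm behind it; x points along the fingers, y is the direction in which the jaws open and shut, and the axes are right-handed (so a half turn about x gives the same grasp; the last joint's range is limited). The gripper opens to 85 mm and grips with 20 to 120 N. Pads are 22 mm wide; open, the fingers measure 114 mm over their backs; the gripper's body (76 mm by 85 mm) begins 54 mm behind the grasp point. The pads swing forward as they close: fully open they stand 13 mm farther back than shut.
Start: joints at [-1.358, 0.477, 0.022, 1.555, -0.011, 1.109, -0.083], TCP at [0.213, 0.641, 0.201] pointing down, gripper open.
Joint ranges: [-2.96, 2.96], [-0.34, 2.1], [-1.41, 1.46], [0.24, 2.44], [-1.37, 4.51], [0.17, 1.92], [-2.96, 2.96]. Speed limits (rad/s): [2.39, 2.39, 3.14, 3.14, 3.14, 3.14, 3.14].

### API

Orientations are given as a rotation vector (axis times angle).
In Python, from bench import r, viewer, nets gives the robot as it stands.
- The arm moves only by the shell command python3 -m pendant 'ROWS' [FORCE]. ROWS is JSON, one flat list of numbers, 5 for each row, row after row: the finger opening in mm, from 0 to 85.4, then the shift along the tool's x, y, z in mm, then the turn about the tool's x in rad. A call has 1 to 20 rows; each row shifts and turns the commanded pose from where the row before left it, along the tool's axes as they then stand; what a row does not reach is not made up. A row lasts 1/8 s, in which the tool goes at most 62.5 mm and 10.7 degrees, less where a joint would pass 70% of its speed; a pose out of reach is approached as far as the arm can. A call with a gripper value outside its range is refused whole. The fingers move at their own pace and stop on an object; FORCE is the grip in N (left out, the last holds). Time passes only in rows, so rows that do not move let the fingers close. It gives the time, the measured TCP pose, the force and the opening at its end, in the units of the state.
- r.get_obs(): the state, without advancing time (a new reading comes with each control period).
- viewer.grab_frame(name): name is "scene" or "top"; returns (picture, depth): 420x560x3 uint8, red, green, blue; 420x560 float32, m along the optical axis (not along the pixel's ray), 0 where there is no reading.
- viewer.calibration(name): a dict with "mtx" (3x3 intrinsics, pixels), "distortion" ([k1, k2, p1, p2, k3] as OpenCV has them; the pictures are not rectified), "world_to_cam" (4x4, takes a point from world to camera coordinates). Camera axes: x right, y up, looking along -z (the intrinsics and any distortion apply to the point x, -y, -z); pixel columns grow to the right and rows downward; lengths in m; the calibration is good to about 2 mm. A picture is of the moment at which its call begins. calibration takes no time and is no camera call.
- r.hand_in(): hands the job in, once; it reports no verdict.
Trained networks look in the newest picture that a camera, given by its name, has taken for a name from the list of things; names that differ only in an ending like _2 or _b are one class to them, and where a whole thing is asked for, a point or a joint stands for the part that bears it (a point fixed in the world has none). Each returns a list of dicts, best first, with "score" (0 to 1); they miss things now and then, are a little off and sometimes report something else, mostly with a low value. They report only what shows in the picture. A call takes as long as a camera call.
- nets.look_for(name, camera): "location" ([x, y, z] in m, in world coordinates, good to about 4 mm: the middle of the surface that is visible of it).
- nets.silhouettes(name, camera): "mask" (420x560 bool, what is visible of it).
The state is a dict: "clock": time; "joints": joint angles; "qvel": joint speeds; "tau": joint torques, N m; "tcp_pos": TCP position; "orientation": TCP orientation; "contact_force": force on the tool from outside, world axes, zero at the start; "moment": the same for the moment, N m; "grip_width": finger opening in m.
Only numpy, scipy, OpenCV 4.12 (cv2) and the standard library are available. Lean on these libraries where they do the work, as an engineer would, in place of code of your own. Each camera call takes 0.05 s, during which the arm holds its last target. There are 200 camera calls.

## Working session

There is one attempt and no reset: what is moved stays moved. The work goes in short steps, Python scripts to look and compute and a shell command to move; the robot and the scene stay as the last step left them, time stands still between calls to the robot, and variables do not carry over. Pictures are saved under pics/ and viewed, about 8 in all and at most 12, crops included, and the job is handed in when it is done.

```bash
mkdir -p pics
cat > h.py <<'E'
import numpy as np,cv2
from bench import r,viewer,nets
def unproj(cam,depth):
    c=viewer.calibration(cam);K=np.array(c["mtx"],float);D=np.array(c["distortion"],float)
    h,w=depth.shape;v,u=np.mgrid[:h,:w]
    n=cv2.undistortPoints(np.stack([u,v],-1).reshape(-1,1,2).astype(np.float64),K,D).reshape(h,w,2)
    P=np.stack([n[...,0]*depth,-n[...,1]*depth,-depth,np.ones_like(depth)],-1)
    W=(P@np.linalg.inv(np.array(c["world_to_cam"])).T)[...,:3]
    W[depth<=0]=np.nan
    return W
E
python3 - <<'E'
from h import *
o=r.get_obs();print({k:np.round(o[k],3) for k in("clock","tcp_pos","orientation","grip_width")})
for c in("scene","top"):
    p,d=viewer.grab_frame(c);cv2.imwrite(f"pics/{c}0.png",p[...,::-1])
    np.save(c+"W.npy",unproj(c,d))
    for n in("bottle_0","ring_0","rack","paint_jar","tape_roll","mixing_cup","white_bottle"):
        print(c,n,[(np.round(x["location"],3).tolist(),round(x["score"],2)) for x in nets.look_for(n,c)])
E
```

```text
{'clock': np.float64(0.0), 'tcp_pos': array([0.213, 0.64 , 0.2  ]), 'orientation': array([ 0.25 ,  1.556, -0.253]), 'grip_width': np.float64(0.085)}
scene bottle_0 [([0.458, 0.248, 0.039], 0.82), ([0.575, -0.042, 0.047], 0.59), ([0.554, 0.038, 0.046], 0.59), ([0.535, 0.104, 0.051], 0.54)]
scene ring_0 [([0.545, 0.042, 0.016], 0.77), ([0.526, 0.113, 0.017], 0.75), ([0.595, -0.113, 0.021], 0.65), ([0.567, -0.026, 0.016], 0.56), ([0.593, 0.051, 0.02], 0.56)]
scene rack [([0.594, 0.051, 0.023], 0.82)]
scene paint_jar [([0.462, 0.356, 0.04], 0.97)]
scene tape_roll [([0.554, 0.369, 0.015], 0.86)]
scene mixing_cup [([0.544, 0.254, 0.007], 0.49)]
scene white_bottle [([0.552, -0.253, 0.046], 0.77), ([0.535, 0.102, 0.049], 0.67)]
top bottle_0 [([0.575, -0.042, 0.045], 0.61), ([0.466, 0.242, 0.048], 0.46)]
top ring_0 [([0.604, -0.113, 0.026], 0.76), ([0.548, 0.103, 0.026], 0.71), ([0.582, -0.037, 0.027], 0.59), ([0.563, 0.029, 0.031], 0.53)]
top rack [([0.6, 0.002, 0.017], 0.91)]
top paint_jar [([0.472, 0.349, 0.049], 0.79), ([0.539, 0.256, 0.006], 0.5)]
top tape_roll [([0.559, 0.362, 0.021], 0.77)]
top mixing_cup [([0.537, 0.257, 0.007], 0.67), ([0.579, -0.041, 0.026], 0.43)]
top white_bottle [([0.556, -0.261, 0.068], 0.85), ([0.576, -0.043, 0.044], 0.48), ([0.465, 0.241, 0.048], 0.38)]
```

View pics/scene0.png

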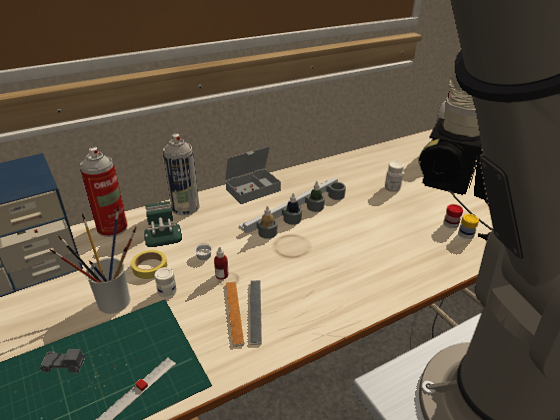

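View pics/top0.png

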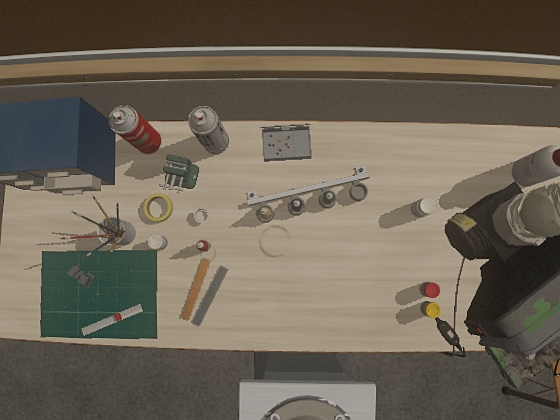

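Run:
```python
from h import *
W=np.load("topW.npy");S=np.load("sceneW.npy")
A=np.concatenate([W.reshape(-1,3),S.reshape(-1,3)])
def near(P,c,rad,z0,z1):
    m=(np.hypot(P[:,0]-c[0],P[:,1]-c[1])<rad)&(P[:,2]>z0)&(P[:,2]<z1);return P[m]
for c in [(.467,.241),(.545,.108),(.563,.033),(.582,-.041),(.602,-.113)]:
  for nm,P in(("top",W.reshape(-1,3)),("scene",S.reshape(-1,3))):
    q=near(P,c,.03,.060,.09);g=near(P,c,.026,.024,.034)
    print(nm,c,"nozzle",len(q),np.round(np.median(q,0),3) if len(q) else "", np.round(q[:,2].max(),3) if len(q) else "","rim",len(g),np.round(np.median(g,0),3),np.round((g.min(0)+g.max(0))/2,3),np.round(np.ptp(g,0),3))
from scipy.spatial.transform import Rotation as R
o=r.get_obs();print(R.from_rotvec(o["orientation"]).as_matrix().round(3))
```

```text
top (0.467, 0.241) nozzle 29 [0.465 0.245 0.063] 0.073 rim 9 [0.464 0.235 0.028] [0.464 0.24  0.028] [0.023 0.013 0.007]
scene (0.467, 0.241) nozzle 39 [0.464 0.247 0.064] 0.075 rim 58 [0.456 0.25  0.029] [0.461 0.248 0.029] [0.019 0.023 0.01 ]
top (0.545, 0.108) nozzle 28 [0.543 0.102 0.064] 0.077 rim 113 [0.543 0.102 0.027] [0.544 0.103 0.028] [0.04  0.04  0.007]
scene (0.545, 0.108) nozzle 30 [0.543 0.105 0.064] 0.075 rim 119 [0.535 0.111 0.027] [0.543 0.105 0.029] [0.041 0.039 0.01 ]
top (0.563, 0.033) nozzle 23 [0.561 0.03  0.064] 0.075 rim 114 [0.56  0.028 0.027] [0.561 0.029 0.029] [0.04  0.04  0.009]
scene (0.563, 0.033) nozzle 27 [0.561 0.031 0.064] 0.073 rim 107 [0.553 0.036 0.027] [0.561 0.031 0.029] [0.04  0.042 0.009]
top (0.582, -0.041) nozzle 29 [ 0.579 -0.044  0.064] 0.075 rim 106 [ 0.577 -0.043  0.028] [ 0.58  -0.045  0.029] [0.038 0.038 0.009]
scene (0.582, -0.041) nozzle 26 [ 0.579 -0.043  0.065] 0.073 rim 94 [ 0.571 -0.036  0.028] [ 0.579 -0.044  0.029] [0.04  0.042 0.01 ]
top (0.602, -0.113) nozzle 0   rim 107 [ 0.599 -0.117  0.028] [ 0.598 -0.116  0.028] [0.041 0.041 0.007]
scene (0.602, -0.113) nozzle 0   rim 80 [ 0.597 -0.115  0.027] [ 0.598 -0.116  0.027] [0.042 0.042 0.006]
[[-0.     0.315  0.949]
 [ 0.     0.949 -0.315]
 [-1.     0.    -0.   ]]
```

The pictures show the stray bottle (red, top px (203,245)) at world (0.465, 0.246), and the empty ring at the right end (top px (358,190)) at (0.598, -0.116). One thing doesn't fit. The state puts the TCP at y = +0.64, but both cameras show the arm on the right, which is -y. I'll resolve that before moving.

Run:
```python
from h import *
for c in("top","scene"):
    k=viewer.calibration(c);M=np.array(k["world_to_cam"]);K=np.array(k["mtx"]);D=np.array(k["distortion"])
    print(c,"det",np.linalg.det(M[:3,:3]).round(4),"cam at",np.linalg.inv(M)[:3,3].round(3))
    for p in([.213,.641,.2],[.213,-.641,.2],[0,0,0],[0,0,.2],[.8,0,0],[.5,.4,0],[.5,-.4,0]):
        q=M@np.r_[p,1];q=np.array([[q[0],-q[1],-q[2]]]);print(p,cv2.projectPoints(q,np.zeros(3),np.zeros(3),K,D)[0].ravel().round(),"in front" if q[0,2]>0 else "behind")
    W=np.load(c+"W.npy")
    m=(W[...,2]>.12)&(W[...,0]<.62)&(W[...,0]>0)&(abs(W[...,1])>.3)
    for s in(1,-1):
        for z in(.12,.2,.3,.4,.5,.6):
            a=W[m&(W[...,1]*s>0)&(W[...,2]>z)&(W[...,2]<z+.1)]
            if len(a)>20: print(s,z,len(a),np.percentile(a,[5,50,95],axis=0).round(2).tolist())
```

```text
top det 1.0 cam at [0.426 0.038 0.98 ]
[0.213, 0.641, 0.2] [ -9. 362.] in front
[0.213, -0.641, 0.2] [626. 368.] in front
[0, 0, 0] [306. 447.] in front
[0, 0, 0.2] [310. 493.] in front
[0.8, 0, 0] [309. 112.] in front
[0.5, 0.4, 0] [143. 231.] in front
[0.5, -0.4, 0] [473. 234.] in front
1 0.12 1316 [[0.47, 0.46, 0.12], [0.61, 0.56, 0.16], [0.62, 0.66, 0.19]]
-1 0.12 7494 [[0.28, -0.48, 0.13], [0.44, -0.39, 0.17], [0.56, -0.33, 0.22]]
-1 0.2 5578 [[0.28, -0.46, 0.2], [0.36, -0.4, 0.23], [0.54, -0.36, 0.28]]
-1 0.3 1360 [[0.48, -0.4, 0.3], [0.52, -0.38, 0.33], [0.55, -0.37, 0.35]]
scene det 1.0 cam at [-0.178  0.476  0.629]
[0.213, 0.641, 0.2] [-56. 408.] in front
[0.213, -0.641, 0.2] [642. 142.] in front
[0, 0, 0] [498. 409.] in front
[0, 0, 0.2] [544. 317.] in front
[0.8, 0, 0] [258. 170.] in front
[0.5, 0.4, 0] [139. 291.] in front
[0.5, -0.4, 0] [447. 186.] in front
1 0.12 2683 [[0.47, 0.42, 0.12], [0.61, 0.53, 0.15], [0.62, 0.58, 0.19]]
-1 0.12 2189 [[0.45, -0.41, 0.12], [0.49, -0.38, 0.15], [0.55, -0.32, 0.21]]
-1 0.2 833 [[0.48, -0.4, 0.2], [0.51, -0.38, 0.23], [0.55, -0.37, 0.28]]
-1 0.3 32 [[0.54, -0.39, 0.3], [0.55, -0.38, 0.33], [0.56, -0.37, 0.34]]
```

```bash
python3 -m pendant '[0,-30,0,0,0, 0,-30,0,0,0, 0,-30,0,0,0, 0,0,0,0,0]'
python3 - <<'E'
from h import *
S=np.load("sceneW.npy");T=np.load("topW.npy")
for v,u in((30,500),(90,530),(150,510),(220,510),(350,450),(160,445),(110,460)): print("scene",(u,v),S[v,u].round(3))
for v,u in((235,465),(220,510),(300,530),(350,540),(165,540)): print("top",(u,v),T[v,u].round(3))
for c in("scene","top"):
    p0=cv2.imread(f"pics/{c}0.png");p,d=viewer.grab_frame(c);p=p[...,::-1]
    cv2.imwrite(f"pics/{c}1.png",p)
    df=abs(p.astype(int)-p0).max(-1)>40
    v,u=np.where(df);print(c,df.sum(),(u.min(),u.max(),v.min(),v.max()) if df.sum() else "")
    if df.sum():
        h,xe,ye=np.histogram2d(v,u,bins=[6,7],range=[[0,420],[0,560]]);print(h.astype(int))
o=r.get_obs();print(o["tcp_pos"].round(3),o["joints"].round(3),o["clock"])
E
```

```text
clock: 1.3
tcp_pos: [0.2133, 0.642, 0.2941]
orientation: [0.256, 1.556, -0.248]
contact_force: [0.4, 0.8, -0.3]
grip_width: 0.012
scene (500, 30) [0.04  0.179 0.551]
scene (530, 90) [0.019 0.156 0.511]
scene (510, 150) [0.031 0.136 0.451]
scene (510, 220) [0.025 0.108 0.371]
scene (450, 350) [ 0.108 -0.006  0.013]
scene (445, 160) [ 0.466 -0.326  0.111]
scene (460, 110) [ 0.498 -0.377  0.214]
top (465, 235) [ 0.488 -0.32   0.138]
top (510, 220) [ 0.511 -0.376  0.219]
top (530, 300) [ 0.36  -0.405  0.229]
top (540, 350) [ 0.248 -0.482  0.134]
top (540, 165) [ 0.643 -0.507  0.125]
scene 2637 (np.int64(451), np.int64(559), np.int64(0), np.int64(301))
[[   0    0    0    0    0 1337    9]
 [   0    0    0    0    0  625  487]
 [   0    0    0    0    0    0   69]
 [   0    0    0    0    0    0  109]
 [   0    0    0    0    0    1    0]
 [   0    0    0    0    0    0    0]]
top 0 
[0.213 0.64  0.291] [-1.363  0.416  0.03   1.445 -0.013  1.281 -0.082] 1.4
```

The conflict is settled: the arm does lean towards +y, so its state is right. The object at the right is furniture, since it didn't change with the move. The frames agree.

```bash
cat >> h.py <<'E'
def delta(t):
    from scipy.spatial.transform import Rotation as R
    o=r.get_obs();M=R.from_rotvec(o["orientation"]).as_matrix();print("tcp",o["tcp_pos"].round(4),"axis",M[:,0].round(3),"tool-frame mm",(M.T@(np.array(t)-o["tcp_pos"])*1e3).round(1))
E
python3 -c "
from h import *
delta([.465,.246,.294])"
```

```text
tcp [0.2128 0.6404 0.2907] axis [-0. -0. -1.] tool-frame mm [  -3.2 -294.8  363.7]
```

```bash
python3 -m pendant '[0,0,-15,18,0, 0,0,-28,35,0, 0,0,-28,35,0, 0,0,-28,35,0, 0,0,-28,35,0, 0,0,-28,35,0, 0,0,-28,35,0, 0,0,-28,35,0, 0,0,-28,35,0, 0,0,-28,35,0, 0,0,-28,31,0, 0,0,0,0,0, 0,0,0,0,0]'; python3 -c "
from h import *
delta([.465,.246,.099])
p,d=viewer.grab_frame('scene');cv2.imwrite('pics/scene2.png',p[...,::-1])"
```

```text
clock: 3.02
tcp_pos: [0.4644, 0.2461, 0.29]
orientation: [0.251, 1.558, -0.252]
contact_force: [-0.6, 0.9, 0.9]
grip_width: -0.0002
tcp [0.4644 0.2461 0.29  ] axis [-0.002 -0.001 -1.   ] tool-frame mm [191.    0.4   0.8]
```

View pics/scene2.png

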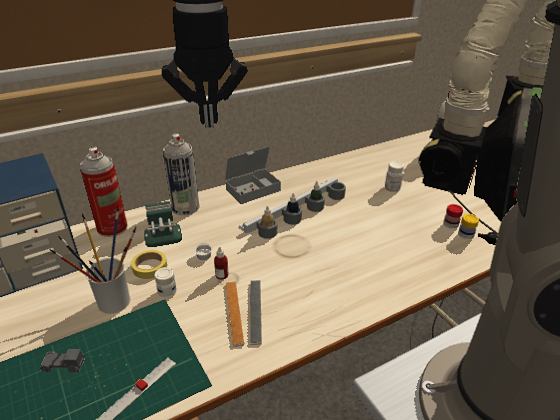

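The gripper hangs above the red bottle, with the tips at px (210,125) and the nozzle at (220,250). Now the descent and a hold of more than 2 s.

```bash
python3 -m pendant '[0,15,0,0,0, 0,30,0,0,0, 0,30,0,0,0, 0,30,0,0,0, 0,30,0,0,0, 0,15,0,0,0, 0,0,0,0,0]'; python3 -c "
from h import *
delta([.465,.246,.099])
p,d=viewer.grab_frame('scene');cv2.imwrite('pics/scene3.png',cv2.resize(p[150:300,130:330,::-1],None,fx=3,fy=3))"
```

```text
clock: 3.95
tcp_pos: [0.4643, 0.2458, 0.1399]
orientation: [0.25, 1.558, -0.253]
contact_force: [0.3, -0.9, 0.2]
grip_width: 0.0002
tcp [0.4643 0.2458 0.1399] axis [-0.002 -0.002 -1.   ] tool-frame mm [40.9  0.6  0.7]
```

View pics/scene3.png

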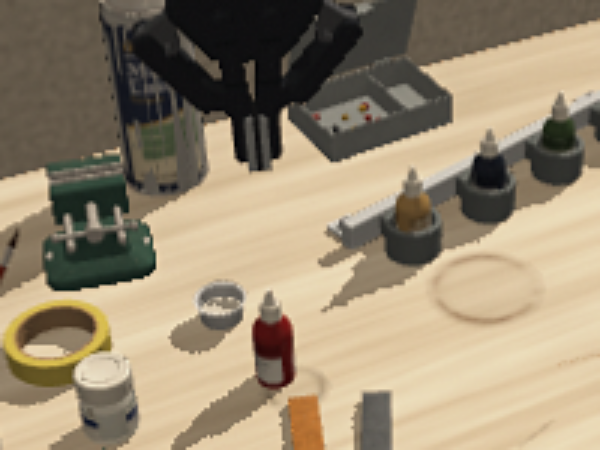

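Tips sit at crop (260,170) and the nozzle at (270,295), which is a larger gap than 66 mm should give. I'll check by projection.

Run:
```python
from h import *
o=r.get_obs()
for c in("scene","top"):
    k=viewer.calibration(c);M=np.array(k["world_to_cam"]);K=np.array(k["mtx"]);D=np.array(k["distortion"])
    def pj(p):
        q=M@np.r_[p,1];return cv2.projectPoints(np.array([[q[0],-q[1],-q[2]]]),np.zeros(3),np.zeros(3),K,D)[0].ravel().round(1)
    p,d=viewer.grab_frame(c);W=unproj(c,d)
    print(c,"tcp px",pj(o["tcp_pos"]),"nozzle px",pj([.465,.246,.074]))
    m=(np.hypot(W[...,0]-.464,W[...,1]-.246)<.12)&(W[...,2]>.085)
    a=W[m];print(len(a))
    for z in(.085,.1,.12,.14,.16,.18,.2,.22,.25):
        s=a[(a[:,2]>z)&(a[:,2]<z+.02)]
        if len(s)>3: print(z,len(s),np.percentile(s,[5,50,95],axis=0).round(3).tolist())
    if c=="scene":
        for v,u in((206,216),(203,216),(195,216),(190,213),(180,215)): print((u,v),W[v,u].round(3),p[v,u])
    cv2.imwrite(f'pics/{c}4.png',p[...,::-1])
```

```text
scene tcp px [216.9 217.3] nozzle px [219.5 246.3]
11525
0.16 28 [[0.453, 0.241, 0.173], [0.456, 0.249, 0.177], [0.463, 0.256, 0.18]]
0.18 159 [[0.453, 0.237, 0.181], [0.456, 0.25, 0.19], [0.464, 0.26, 0.199]]
0.2 212 [[0.45, 0.23, 0.202], [0.456, 0.247, 0.213], [0.467, 0.267, 0.219]]
0.22 486 [[0.443, 0.213, 0.221], [0.458, 0.25, 0.229], [0.482, 0.285, 0.239]]
0.25 778 [[0.438, 0.196, 0.251], [0.453, 0.251, 0.261], [0.478, 0.302, 0.269]]
(216, 206) [0.692 0.165 0.002] [196 169 134]
(216, 203) [0.455 0.249 0.179] [17 16 16]
(216, 195) [0.457 0.247 0.194] [49 47 45]
(213, 190) [0.457 0.252 0.205] [79 76 71]
(215, 180) [0.463 0.245 0.219] [10 11 13]
top tcp px [190.9 243.1] nozzle px [198.2 244.7]
14042
0.22 15 [[0.444, 0.21, 0.223], [0.466, 0.217, 0.234], [0.469, 0.224, 0.24]]
0.25 151 [[0.437, 0.187, 0.257], [0.448, 0.195, 0.263], [0.46, 0.207, 0.268]]
```

View pics/top4.png

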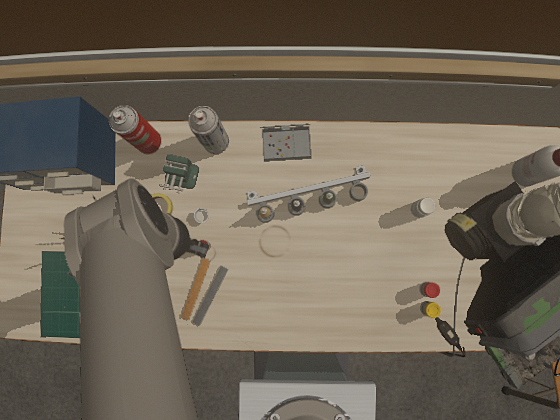

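The state gives the tip at z = 0.140, but the depth image ends the fingers at about 0.174. Horizontally the two agree. I can't yet say which z is right, so I'll pick a height that clears and satisfies the window under both readings, state TCP about 0.087, and measure again there.

```bash
python3 -m pendant '[0,15,0,0,0, 0,15,0,0,0, 0,10,0,0,0, 0,8,0,0,0, 0,5,0,0,0, 0,0,0,0,0, 0,0,0,0,0, 0,0,0,0,0]'
python3 - <<'E'
from h import *
delta([.465,.246,.087])
p,d=viewer.grab_frame('scene');W=unproj('scene',d);o=r.get_obs()
m=(np.hypot(W[...,0]-.457,W[...,1]-.249)<.02)&(W[...,2]>.085)
v,u=np.where(m);print("lowest finger z",np.sort(W[m][:,2])[:6].round(3),"rows",v.max(), W[m][W[m][:,2]<W[m][:,2].min()+.03].mean(0).round(3))
q=(np.hypot(W[...,0]-.465,W[...,1]-.246)<.02)&(W[...,2]<.085)&(W[...,2]>.01)
print("bottle top",W[q][:,2].max().round(3))
cv2.imwrite('pics/scene5.png',cv2.resize(p[150:300,130:330,::-1],None,fx=3,fy=3))
E
```

```text
clock: 5.1
tcp_pos: [0.4655, 0.246, 0.0885]
orientation: [0.252, 1.556, -0.251]
contact_force: [0.5, -0.2, 0.6]
grip_width: -0.0002
tcp [0.4655 0.246  0.0885] axis [ 0.001  0.    -1.   ] tool-frame mm [ 1.5 -0.2 -0.5]
lowest finger z [0.121 0.121 0.121 0.122 0.122 0.123] rows 229 [0.457 0.249 0.137]
bottle top 0.074
```

View pics/scene5.png

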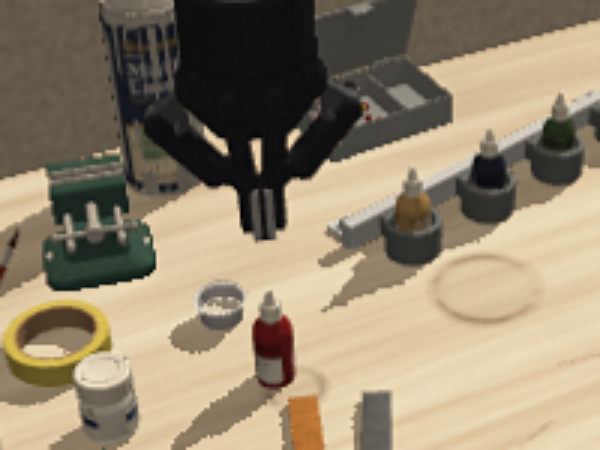

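At px (218,229) the shut tips hang straight above the nozzle at (220,247). The camera gives 47 mm clearance and the state 14 mm. The offset is a constant 33 mm along the tool axis, and the pad point at 0.108 (state) or 0.140 (camera) is in the window either way. Hold, rise, then travel.

```bash
python3 -m pendant '[0,0,0,0,0, 0,0,0,0,0, 0,0,0,0,0, 0,0,0,0,0, 0,0,0,0,0, 0,0,0,0,0, 0,0,0,0,0, 0,0,0,0,0, 0,0,0,0,0, 0,0,0,0,0, 0,0,0,0,0, 0,0,0,0,0, 0,0,0,0,0, 0,0,0,0,0, 0,0,0,0,0, 0,0,0,0,0, 0,0,0,0,0, 0,0,0,0,0, 0,0,0,0,0, 0,0,0,0,0]' && python3 -m pendant '[0,-15,0,0,0, 0,-30,0,0,0, 0,-30,0,0,0, 0,-30,0,0,0, 0,-30,0,0,0, 0,-25,0,0,0, 0,0,0,0,0]'; python3 -c "
from h import *
delta([.598,-.116,.25])"
```

```text
clock: 7.65
tcp_pos: [0.4652, 0.2459, 0.0881]
orientation: [0.252, 1.556, -0.252]
contact_force: [0.2, -0.0, 0.2]
grip_width: -0.0
clock: 8.52
tcp_pos: [0.4665, 0.2465, 0.2509]
orientation: [0.255, 1.553, -0.249]
contact_force: [-0.0, 0.8, -0.9]
grip_width: 0.0002
tcp [0.4665 0.2465 0.2509] axis [ 0.004  0.003 -1.   ] tool-frame mm [ 3.000e-01 -3.025e+02  2.391e+02]
```

```bash
python3 -m pendant '[0,0,-16,12,0, 0,0,-34,27,0, 0,0,-34,27,0, 0,0,-34,27,0, 0,0,-34,27,0, 0,0,-34,27,0, 0,0,-34,27,0, 0,0,-34,27,0, 0,0,-32,25,0, 0,0,-16,13,0, 0,0,0,0,0, 0,0,0,0,0, 0,0,0,0,0]'; python3 -c "
from h import *
delta([.598,-.116,.25])"
```

```text
clock: 10.15
tcp_pos: [0.5966, -0.1144, 0.2479]
orientation: [0.251, 1.557, -0.25]
contact_force: [0.2, -0.2, -0.5]
grip_width: 0.0001
tcp [ 0.5966 -0.1144  0.2479] axis [-0.     0.001 -1.   ] tool-frame mm [-2.1 -1.1  1.8]
```

Now down to state z about 0.09, then look.

```bash
python3 -m pendant '[0,15,-1,2,0, 0,30,0,0,0, 0,30,0,0,0, 0,30,0,0,0, 0,25,0,0,0, 0,15,0,0,0, 0,10,0,0,0, 0,0,0,0,0, 0,0,0,0,0]'
cat > look.py <<'E'
from h import *
import sys
delta([.598,-.116,.043])
p,d=viewer.grab_frame('scene');W=unproj('scene',d)
m=(np.hypot(W[...,0]-.59,W[...,1]+.112)<.022)&(W[...,2]>.045)
a=W[m];print("lowest finger z",np.sort(a[:,2])[:6].round(3),a[a[:,2]<a[:,2].min()+.03].mean(0).round(3))
cv2.imwrite(sys.argv[1],cv2.resize(p[110:260,230:430,::-1],None,fx=3,fy=3))
E
python3 look.py pics/scene6.png
```

```text
clock: 11.28
tcp_pos: [0.5991, -0.1178, 0.0939]
orientation: [0.252, 1.555, -0.252]
contact_force: [-1.1, -0.3, -0.4]
grip_width: 0.0001
tcp [ 0.5991 -0.1178  0.0939] axis [ 0.001 -0.    -1.   ] tool-frame mm [50.9  1.4 -1.7]
lowest finger z [0.124 0.125 0.127 0.127 0.127 0.128] [ 0.593 -0.113  0.142]
```

View pics/scene6.png

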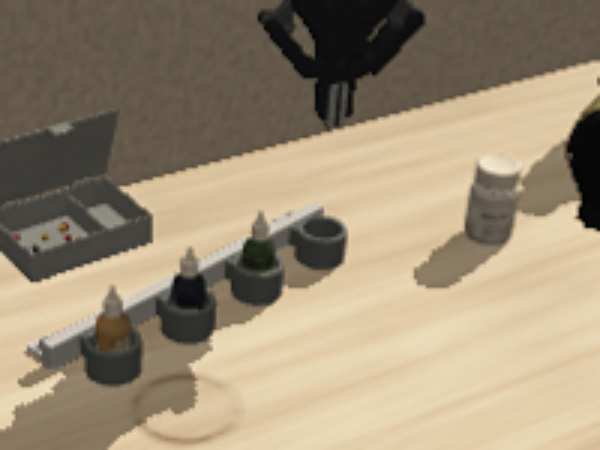

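The tips at crop (335,127) are above the empty ring at (322,238), and the offset is again about 32 mm. I'll go down 50 mm to state z about 0.043. Tips then sit 15 mm above the rim by the state and 47 mm by the camera, with the pad point in the window either way.

```bash
python3 -m pendant '[0,15,1,-1,0, 0,15,0,0,0, 0,12,0,0,0, 0,8,0,0,0, 0,0,0,0,0, 0,0,0,0,0, 0,0,0,0,0, 0,0,0,0,0, 0,0,0,0,0, 0,0,0,0,0, 0,0,0,0,0, 0,0,0,0,0, 0,0,0,0,0, 0,0,0,0,0, 0,0,0,0,0, 0,0,0,0,0, 0,0,0,0,0, 0,0,0,0,0, 0,0,0,0,0, 0,0,0,0,0]'; python3 -m pendant '[0,0,0,0,0, 0,0,0,0,0, 0,0,0,0,0, 0,0,0,0,0, 0,0,0,0,0, 0,0,0,0,0]'; python3 look.py pics/scene7.png
```

```text
clock: 13.82
tcp_pos: [0.5978, -0.1164, 0.0431]
orientation: [0.252, 1.556, -0.252]
contact_force: [-0.1, 0.7, 0.2]
grip_width: -0.0001
clock: 14.58
tcp_pos: [0.5977, -0.1164, 0.0431]
orientation: [0.252, 1.556, -0.252]
contact_force: [0.5, 0.3, 0.2]
grip_width: -0.0003
tcp [ 0.5977 -0.1164  0.0431] axis [-0.  0. -1.] tool-frame mm [0.1 0.5 0.1]
lowest finger z [0.073 0.074 0.075 0.075 0.075 0.075] [ 0.592 -0.112  0.09 ]
```

View pics/scene7.png

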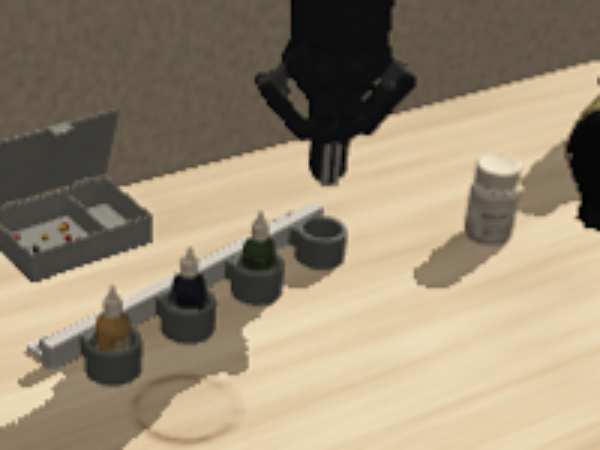

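The tips at crop (328,183) are straight above the empty ring at (322,238), and nothing has moved. The hold was about 2.7 s, so I'm handing in.

```bash
python3 -c "
from h import *
r.hand_in()"
```

```text
the job is handed in; nothing more can be done
```

I pointed at the nozzle of the red bottle standing outside the rack, at (0.465, 0.246), for over 2.5 s. I then rose, crossed over at TCP height 0.25 m, and pointed at the empty right-end ring at (0.598, -0.116) for about 2.7 s. I handed in while still pointing there; no verdict is reported.

**Last checks:** by the state, the TCP was within 1 mm sideways of the ring axis and the tool was vertical. The contact forces stayed at noise level, and nothing in the last picture looked moved. The clock stood at about 14.6 s of the 50 s allowed.

**One disagreement I did not resolve:** the depth camera sees the shut fingertips 31–33 mm higher than the state reports, while sideways they agree. I chose heights that put the pad point in the judged window under both readings:

| Target | Pad point (state) | Pad point (camera) | Tip clearance (state) | Tip clearance (camera) |
|---|---|---|---|---|
| Bottle nozzle | 0.108 m | 0.140 m | 14 mm | 47 mm |
| Empty ring | 0.062 m | 0.093 m | 15 mm | 46 mm |

So under neither reading was the tip clearance exactly the two to three centimetres you asked for.

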